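# Tip the tissue box over on to its taped spot

## Task

The tissue box was left standing on its end at one end of its place on the desk, the outline of blue tape. Push it over from the side with the oval opening so that it comes down on its back on the taped spot with the opening facing up, and if one end still sticks out, push it along until no part of it reaches out past the outer edge of the tape. Only push it, never lift it off the desk, and leave the other things on the desk where they are.

Things in the scene. Friction and masses are not known exactly. Their poses are not given: they have to be found in the camera images.
- tissue_box: white and teal closed cardboard tissue box, 0.17 to 0.33 kg, standing loose on one end: 85 thick (its x), 115 wide (its y), 225 tall (its z). Origin: centre of the end it stands on. Its -x face has the dark oval opening, its +x face is the plain back. Lying as wanted it is 85 high, its x axis points down and its z axis is level
- box_middle (a point): the middle of the tissue box, 112 above its origin. Pushed at 150 or higher on the opening side, the standing box tips about its lower back edge with hardly any sliding, and falls by itself once it leans some 21 degrees
- foot_a (a point): corner of the box's back at the end it stands on, at its +y side (on the desk at the start and also when it lies as wanted)
- foot_b (a point): the same, at its -y side
- head_a (a point): corner of the box's back at its upper end, +y side (225 up at the start, on the desk when it lies as wanted)
- head_b (a point): the same, -y side
- spot: the box's place: an outline of flat blue tape, 19 wide, 270 (its x) by 184 (its y) over the tape's outer edges. Origin: its centre, on the desk. The box stands at its -x end (from on the tape to 70 outside it), its back turned to the outline within 4 degrees; its fall is along the outline's +x
- cup_a: bystander: clear plastic cup, open, 76 across the rim, 110 tall, standing. Origin: centre of its underside. Not to be moved
- cup_b: bystander: clear plastic cup, the same size, standing. Origin: centre of its underside. Not to be moved
- tumbler: bystander: drinking glass, 72 across, 90 tall, standing. Origin: centre of its underside. Not to be moved
- glue_stick: bystander: yellow glue stick, 28 across, 92 tall, standing. Origin: centre of its underside. Not to be moved
- pen_case: bystander: clear flat case of felt-tip pens, 160 (its x) by 94 by 16 tall, lying. Origin: centre of its underside. Not to be moved
- paper_roll: bystander: white kitchen-paper roll, 110 across, 240 tall, standing. Origin: centre of its underside. Not to be moved
- small_bowl: bystander: small orange bowl, 100 across, 35 tall. Origin: centre of its underside. Not to be moved
There are look-alikes about, which are no part of the job. Leave any pink look-alike of the tissue_box alone.

How it is judged:
By the outcome, as a careful person would: the job done as asked, in the order asked, and still so for the second after the job is handed in, with the robot touching nothing.
It also fails if it takes over 42 s, if anything falls off the work surface, if the arm or the gripper's body presses on something with over 40 N, if the wrist force passes 120 N, or if a joint passes its speed limit or range.

## Robot

A 6-joint arm with a two-finger parallel gripper is mounted at the origin on the work surface. World frame = base frame: x ahead of the robot, y to its left, z up, the work surface at z = 0. Lengths are in m, angles in rad, forces in N, time in s.
With the tool pointing down it reaches from about 0.375 to 0.925 m from the base axis. Payload 5.7 kg.
Tool frame: the origin (TCP) lies midway between the tips of the shut fingers; the grasp point (between the pads) lies 19 mm behind it; z points along the fingers, x is the direction in which the jaws open and shut, and the axes are right-handed (so a half turn about z gives the same grasp; the last joint's range is limited). The gripper opens to 88 mm and grips with 3 to 60 N. Pads are 20 mm wide; open, the fingers measure 115 mm over their backs; the gripper's body (75 mm by 178 mm) begins 61 mm behind the grasp point.
Start: joints at [-1.386, 0.359, 1.51, -0, 1.272, -0.115], TCP at [0.177, -0.573, 0.223] pointing down, gripper open.
Joint ranges: [-2.97, 2.97], [-1.01, 2.36], [0.21, 2.38], [-0.96, 4.11], [0.2, 2.71], [-2.98, 2.98]. Speed limits (rad/s): [2.39, 2.39, 3.14, 3.14, 3.14, 3.14].

## Interface

Orientations are given as a unit quaternion [x, y, z, w].
In Python, from bench import move_ptp, servo_line, goto_joints, move_gripper, sleep, inverse_kinematics, capture, PlanningError, close_job, spot_in, silhouettes, current_clock, current_joint_pos, current_qvel, current_joint_torque, current_position, current_orientation, current_force, current_torque, current_finger_gap gives the robot as it stands. Calls block until the motion is done:
- move_ptp(position, orientation): joint-space move of the TCP to a pose.
- servo_line(position, orientation=None, rate=0.15, contact_N=None): straight line of the TCP; orientation=None keeps the orientation; rate is the mean speed in m/s. With contact_N (N) it stops when the force on the tool has changed by that much, and returns True; else False.
- goto_joints(angles): joint-space move.
- move_gripper(opening): finger opening in m; the grip force is fixed at half the most; returns when the fingers have stopped.
- sleep(seconds).
- inverse_kinematics(position, orientation): joint angles nearest the present ones, or None.
- capture(name): name is "scene" or "top" or "wrist"; returns a dict with "image" (480x640x3 uint8, blue, green, red), "range_z" (480x640 float32, m along the optical axis (not along the pixel's ray), 0 where there is no reading), "intrinsics" (3x3 intrinsics, pixels), "R" (3x3) and "t" (3): a world point X has camera coordinates R X + t. Camera axes: x right, y down, z forward; pixel columns grow to the right and rows downward; lengths in m; the calibration is good to about 2 mm. The wrist camera is an equidistant fisheye: a pixel r from the principal point sees the ray r / f radians off the axis. A picture is of the moment at which its call begins.
A pose or a line that the arm cannot do raises PlanningError and nothing moves.
- close_job(): hands the job in, once; it reports no verdict.
Trained networks look in the newest picture that a camera, given by its name, has taken for a name from the list of things; names that differ only in an ending like _2 or _b are one class to them, and where a whole thing is asked for, a point or a joint stands for the part that bears it (a point fixed in the world has none). Each returns a list of dicts, best first, with "conf" (0 to 1); they miss things now and then, are a little off and sometimes report something else, mostly with a low value. They report only what shows in the picture. A call takes as long as a camera call. They do not tell look-alikes from the thing itself.
- spot_in(camera, query): "xy" ([column, row] in pixels, amid what is visible of it).
- silhouettes(camera, query): "region" (480x640 bool, what is visible of it) and "xy" ([column, row] in pixels, amid what is visible of it).
Readings, each from a call of its own:
- current_clock(): time.
- current_joint_pos(): joint angles.
- current_qvel(): joint speeds.
- current_joint_torque(): joint torques, N m.
- current_position(): TCP position.
- current_orientation(): TCP orientation.
- current_force(): force on the tool from outside, world axes, zero at the start.
- current_torque(): the same for the moment, N m.
- current_finger_gap(): finger opening in m.
Only numpy, scipy, OpenCV 4.12 (cv2) and the standard library are available. Lean on these libraries where they do the work, as an engineer would, in place of code of your own. Each camera call takes 0.05 s, during which the arm holds its last target. There are 200 camera calls.

## Working session

There is one attempt and no reset: what is moved stays moved. The work goes in short steps, each a Python script; the robot and the scene stay as the last script left them, time stands still between calls to the robot, and variables do not carry over. Pictures are saved under pics/ and viewed, about 8 in all and at most 12, crops included, and the job is handed in when it is done.

```bash
mkdir -p pics; cat > h.py <<'E'
import numpy as np, cv2
from bench import *
def pts(c):
    "world points for every pixel (pinhole), HxWx3, nan if none"
    z=c["range_z"].astype(float); K=np.array(c["intrinsics"]); v,u=np.mgrid[:480,:640]
    P=np.stack([(u-K[0,2])/K[0,0]*z,(v-K[1,2])/K[1,1]*z,z],-1)
    W=(P-np.array(c["t"]))@np.array(c["R"]); W[z<=0]=np.nan; return W
E
python3 - <<'E'
from h import *
print(current_clock())
ims=[]
for n in("scene","top"):
    c=capture(n); cv2.imwrite(f"pics/{n}0.png",c["image"]); W=pts(c)
    print(n,"cam",-np.array(c["R"]).T@np.array(c["t"]))
    for q in("tissue_box","spot","cup_a","tumbler","glue_stick","pen_case","paper_roll","small_bowl"):
        for d in silhouettes(n,q):
            w=W[d["region"]]; w=w[~np.isnan(w).any(1)]
            if len(w) : print(q,round(d["conf"],2),np.round(d["xy"]),len(w),np.round(np.percentile(w,[3,50,97],axis=0),3).tolist())
E
```

```text
0.0
scene cam [1.15347977 0.53049765 1.47111269]
tissue_box 0.88 [284. 126.] 2909 [[0.243, -0.295, 0.002], [0.314, -0.217, 0.161], [0.361, -0.177, 0.226]]
tissue_box 0.77 [444. 212.] 3290 [[0.238, 0.255, 0.005], [0.304, 0.326, 0.175], [0.339, 0.384, 0.226]]
tissue_box 0.62 [326. 227.] 2693 [[0.457, 0.034, 0.016], [0.547, 0.088, 0.202], [0.577, 0.127, 0.227]]
tissue_box 0.62 [381. 194.] 3169 [[0.288, 0.079, 0.002], [0.361, 0.152, 0.173], [0.386, 0.203, 0.227]]
tissue_box 0.4 [432. 302.] 897 [[0.43, 0.368, -0.001], [0.464, 0.407, 0.014], [0.515, 0.451, 0.036]]
spot 0.9 [251. 247.] 1268 [[0.469, -0.264, -0.009], [0.592, -0.14, -0.002], [0.68, 0.018, 0.005]]
spot 0.72 [322. 227.] 2673 [[0.461, 0.034, 0.013], [0.549, 0.088, 0.2], [0.577, 0.127, 0.227]]
cup_a 0.84 [242. 267.] 850 [[0.694, -0.09, -0.0], [0.724, -0.065, 0.065], [0.762, -0.022, 0.109]]
cup_a 0.7 [209. 160.] 780 [[0.463, -0.4, -0.0], [0.499, -0.363, 0.071], [0.532, -0.328, 0.109]]
tumbler 0.66 [194. 257.] 783 [[0.739, -0.225, -0.001], [0.769, -0.198, 0.052], [0.803, -0.158, 0.09]]
tumbler 0.23 [213. 163.] 730 [[0.464, -0.397, 
[... 1743 characters left out ...]
5 [352. 164.] 208 [[0.673, -0.019, 0.002], [0.682, -0.005, 0.09], [0.7, 0.006, 0.096]]
glue_stick 0.47 [514. 242.] 1323 [[0.464, -0.4, 0.002], [0.497, -0.383, 0.067], [0.531, -0.331, 0.111]]
pen_case 0.81 [494. 157.] 2811 [[0.629, -0.4, 0.0], [0.705, -0.352, 0.013], [0.782, -0.305, 0.018]]
pen_case 0.22 [408. 245.] 2434 [[0.462, -0.264, -0.002], [0.571, -0.131, 0.001], [0.679, 0.012, 0.005]]
paper_roll 0.79 [118. 192.] 4502 [[0.57, 0.442, 0.013], [0.616, 0.471, 0.239], [0.67, 0.543, 0.243]]
small_bowl 0.59 [177. 262.] 1339 [[0.43, 0.367, 0.003], [0.473, 0.414, 0.018], [0.517, 0.451, 0.037]]
small_bowl 0.33 [114. 194.] 4337 [[0.571, 0.442, 0.033], [0.616, 0.471, 0.239], [0.667, 0.539, 0.243]]
```

View pics/scene0.png

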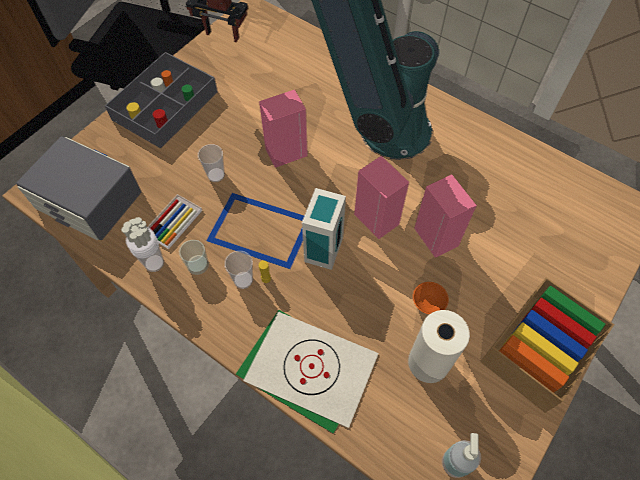

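View pics/top0.png

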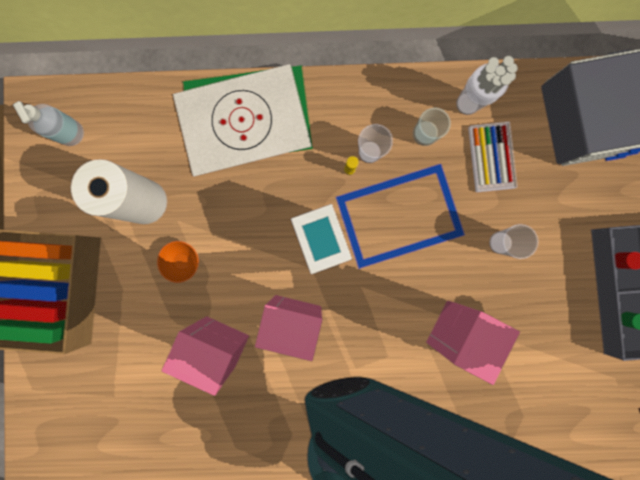

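The scene picture shows the white/teal box at px (325,228), and top shows it at (321,239), at the left end of the blue outline (400,215). The other three candidates, at top px (290,328), (205,355) and (473,342), are pink look-alikes. Next I fit the box and the tape.

```bash
cat >> h.py <<'E'
def rect(p):
    (c,s,a)=cv2.minAreaRect((p[:,:2]*1000).astype(np.float32)); b=cv2.boxPoints((c,s,a)); return np.array(c),s,a,b
def tape(c,W):
    hsv=cv2.cvtColor(c["image"],cv2.COLOR_BGR2HSV); m=cv2.inRange(hsv,(108,120,60),(128,255,255))>0
    return m&(abs(W[...,2])<.012)&(W[...,0]>.4)&(W[...,0]<.74)&(W[...,1]>-.32)&(W[...,1]<.12)
E
python3 - <<'E'
from h import *
for n in("top","scene"):
    c=capture(n); W=pts(c); m=tape(c,W)
    m=cv2.morphologyEx(m.astype(np.uint8),cv2.MORPH_OPEN,np.ones((2,2)))>0
    print(n,"tape",m.sum(),*rect(W[m]))
    k=(W[...,2]>.215)&(W[...,2]<.24)&(W[...,0]>.42)&(W[...,1]<.16)&(W[...,0]<.6)&(W[...,1]>-.05)
    print("boxtop",k.sum(),*rect(W[k]))
c=capture("scene"); cv2.imwrite("pics/crop.png",cv2.resize(c["image"][170:290,190:370],None,fx=4,fy=4))
E
```

```text
top tape 2055 [ 567.26153564 -129.23252869] (180.06602478027344, 265.73797607421875) 15.870866775512695 [[ 444.32483   -26.049778]
 [ 516.9962   -281.65796 ]
 [ 690.19824  -232.41528 ]
 [ 617.52686    23.192902]]
boxtop 2568 [511.51062012  69.49832153] (115.14755249023438, 84.97137451171875) 18.338775634765625 [[443.49335   91.711555]
 [470.22833   11.055643]
 [579.5279    47.285088]
 [552.7929   127.941   ]]
scene tape 1210 [ 589.47558594 -100.79162598] (229.42568969726562, 298.7606201171875) 15.327939987182617 [[ 439.35556    12.951443]
 [ 518.33093  -275.18185 ]
 [ 739.5956   -214.5347  ]
 [ 660.62024    73.5986  ]]
boxtop 1240 [513.5859375   72.42866516] (122.15174865722656, 86.5005111694336) 17.638431549072266 [[442.27615   95.13907 ]
 [468.4866    12.705158]
 [584.89575   49.71826 ]
 [558.6853   132.15218 ]]
```

View pics/crop.png

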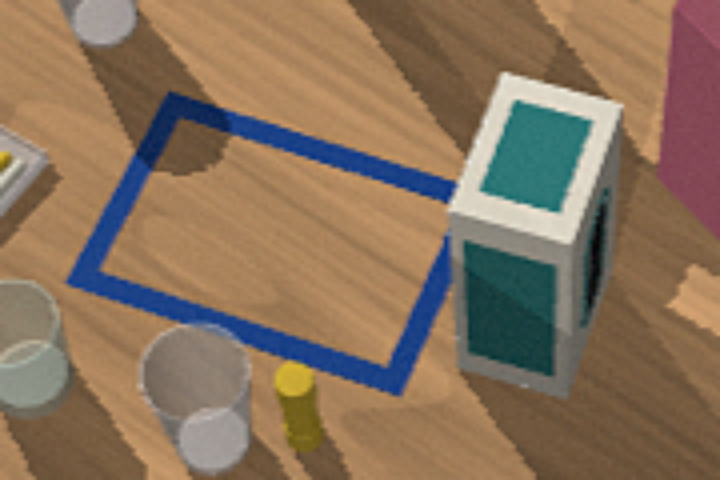

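Dark oval visible on the box's right face (crop 597,250), i.e. the side away from the tape, so this is the right box. Its back sits about 29 mm outside the outline, and it will need about 50 mm of pushing after it falls. Tipping now.

```bash
cat >> h.py <<'E'
from scipy.spatial.transform import Rotation as Rn
def down(d):
    x=np.array([d[0],d[1],0.]); x/=np.linalg.norm(x); z=np.array([0,0,-1.])
    return Rn.from_matrix(np.stack([x,np.cross(z,x),z],1)).as_quat()
S=np.array([.5673,-.1292]); sd=np.array([.2735,-.9619])
E
cat > tip.py <<'E'
from h import *
d=np.array([.3118,-.9501]); B=np.array([.5118,.0697])
p=lambda s,z:[*(B+s*d),z]
cand=[down(d),down(-d)]
qs=[inverse_kinematics(p(-.1,.185),q) for q in cand]; print([None if q is None else np.round(q,2) for q in qs])
j=current_joint_pos(); ok=[i for i in(0,1) if qs[i] is not None]
q=cand[min(ok,key=lambda i:abs(qs[i][5]-j[5]))]
p0=current_position(); move_gripper(0.0)
servo_line([p0[0],p0[1],.38],rate=.3)
move_ptp(p(-.11,.38),q); servo_line(p(-.11,.185),rate=.25)
hit=servo_line(p(-.045,.185),rate=.06,contact_N=1.0); print("hit",hit,current_position(),current_force(),current_clock())
a=(np.array(current_position())[:2]-B)@d; print("along",a)
servo_line(p(a+.082,.185),rate=.06); print(current_force())
sleep(.5); servo_line(p(-.09,.2),rate=.2)
print(current_clock())
c=capture("top"); cv2.imwrite("pics/top1.png",c["image"])
E
python3 tip.py
```

```text
[array([ 0.19,  0.27,  1.75, -0.  ,  1.12,  1.45]), array([ 0.19,  0.27,  1.75, -0.  ,  1.12, -1.69])]
hit False [0.49761827 0.1126999  0.18494356] [-0.25337896  0.54654538  0.43306044] 8.0667
along -0.04527606549843182
[-0.28575246  0.57380857  0.07533095]
10.8667
```

View pics/top1.png

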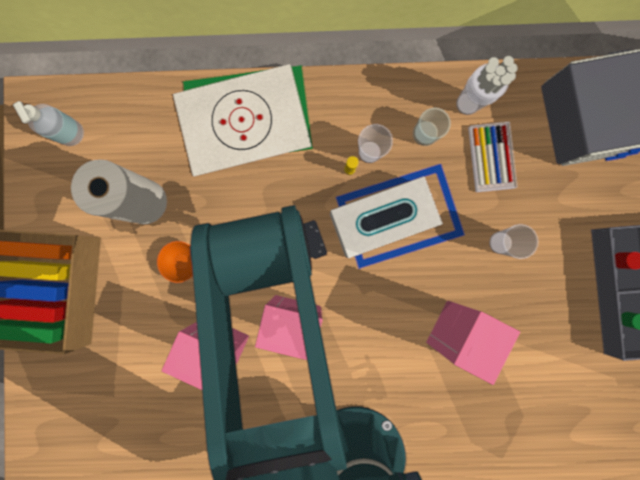

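It fell as wanted, with the opening (px 386,217) facing up and its left end past the tape. I'll measure it, and check the arm's height over the pink box before going low.

```bash
cat >> h.py <<'E'
def lying():
    c=capture("top"); W=pts(c)
    k=(W[...,2]>.077)&(W[...,2]<.094); u=((W[...,:2]-S)@sd); v=(W[...,:2]-S)@np.array([.9619,.2735])
    k&=(abs(u)<.22)&(abs(v)<.11); ce,s,a,b=rect(W[k]); b=b/1000-S
    bs=np.stack([b@sd,b@np.array([.9619,.2735])],1)
    print("box n",k.sum(),"centre",ce,"size",s,a,"medz",np.median(W[k][:,2])); print("corners in spot (lim .135,.092):\n",bs.round(4)); return ce/1000,bs,c
E
python3 - <<'E'
from h import *
from scipy.optimize import least_squares
lying()
D=[]
q0=Rn.from_quat(current_orientation())
az=np.arctan2(.05,.515)
for r in(.45,.52,.6):
  for z in(.1,.25,.4):
    for t in(-.3,0,.3):
      ax=np.array([-np.sin(az),np.cos(az),0]); q=Rn.from_rotvec(ax*t)*Rn.from_quat(down([.2735,-.9619]))
      j=inverse_kinematics([r*np.cos(az),r*np.sin(az),z],q.as_quat())
      if j is not None and abs(j[3])<.05: D.append([*j,r,z])
D=np.array(D); A=D[:,1]; Bq=A+D[:,2]; C=Bq+D[:,4]
f=lambda p:np.r_[p[4]+p[1]*np.sin(A)+p[2]*np.sin(Bq)+p[3]*np.sin(C)-D[:,6], p[0]+p[1]*np.cos(A)+p[2]*np.cos(Bq)+p[3]*np.cos(C)-D[:,7]]
s=least_squares(f,[.3,.4,.4,.3,0]); print("h L1 L2 Lt off",s.x.round(3),abs(s.fun).max(),len(D))
print(inverse_kinematics([.515,.054,.06],down([.2735,-.9619])))
E
```

```text
box n 5110 centre [ 569.89959717 -159.86369324] size (154.719482421875, 403.87384033203125) 6.677273750305176 medz 0.08591308951732293
corners in spot (lim .135,.092):
 [[-0.1815 -0.05  ]
 [ 0.2172 -0.1145]
 [ 0.2419  0.0382]
 [-0.1568  0.1028]]
h L1 L2 Lt off [0.226 0.475 0.436 0.316 0.01 ] 0.04528227799051321 19
[-2.89801229e-02  4.53299344e-01  1.85468894e+00 -4.44089210e-16
  8.33604366e-01  1.26479396e+00]
```

```bash
sed -i 's/(abs(u)<.22)/(u>-.22)\&(u<.16)/' h.py; python3 - <<'E'
from h import *
lying(); print(current_clock())
E
```

```text
box n 5090 centre [561.04498291 -79.97077179] size (115.35008239746094, 225.57327270507812) 18.465484619140625 medz 0.08593069968902761
corners in spot (lim .135,.092):
 [[-0.1591 -0.0553]
 [ 0.0662 -0.0451]
 [ 0.061   0.0702]
 [-0.1643  0.06  ]]
11.0167
```

```bash
cat > push.py <<'E'
from h import *
n=np.array([.9619,.2735]); p=lambda u,z:[*(S+u*sd+.003*n),z]
q=down(sd)
servo_line(p(-.22,.2),q,rate=.15); servo_line(p(-.22,.05),rate=.15)
hit=servo_line(p(-.165,.05),rate=.05,contact_N=1.0)
u=(np.array(current_position())[:2]-S)@sd; print(hit,u,current_force())
servo_line(p(-.126,.05),rate=.05); print(current_force(),current_position())
servo_line(p(-.2,.05),rate=.15); servo_line(p(-.2,.22),rate=.2)
_,_,c=lying(); cv2.imwrite("pics/top2.png",c["image"]); print(current_clock())
E
python3 push.py
```

```text
False -0.16514230041028685 [0.58027085 0.0150425  0.77336007]
[-0.27352979 -0.95875112  0.90571384] [ 0.5357141  -0.00726488  0.05002718]
box n 3329 centre [ 581.34997559 -156.17285156] size (114.88694763183594, 164.00831604003906) 17.26317596435547 medz 0.08592333427057784
corners in spot (lim .135,.092):
 [[-0.0508 -0.0533]
 [ 0.1132 -0.0493]
 [ 0.1104  0.0656]
 [-0.0536  0.0616]]
16.7
```

View pics/top2.png

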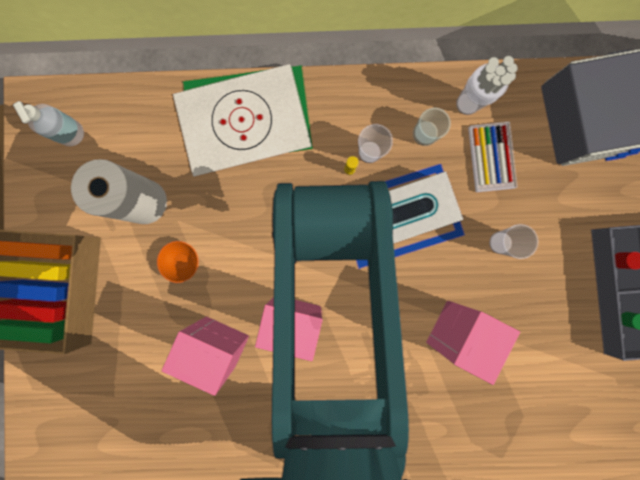

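The head end is 22 mm inside the tape's outer edge, but the arm hides the foot end. I'll move it clear for a last check.

```bash
python3 - <<'E'
from h import *
p=current_position(); q=current_orientation()
servo_line([p[0],p[1],.36],rate=.25); move_ptp([.42,.3,.36],q)
_,_,c=lying(); cv2.imwrite("pics/top3.png",c["image"]); print(current_clock())
for x in("cup_a","tumbler","glue_stick","pen_case","paper_roll","small_bowl","tissue_box"):
    W=pts(c)
    for d in silhouettes("top",x)[:4]: print(x,round(d["conf"],2),np.round(d["xy"]))
E
```

```text
box n 5114 centre [ 572.26049805 -126.94487   ] size (115.2666015625, 225.78372192382812) 17.306915283203125 medz 0.0858673191307885
corners in spot (lim .135,.092):
 [[-0.1122 -0.0551]
 [ 0.1135 -0.0494]
 [ 0.1106  0.0658]
 [-0.1151  0.0602]]
18.4583
cup_a 0.69 [517. 236.]
cup_a 0.66 [374. 144.]
tumbler 0.82 [435. 125.]
pen_case 0.6 [494. 157.]
paper_roll 0.79 [118. 192.]
small_bowl 0.56 [176. 262.]
tissue_box 0.95 [470. 339.]
tissue_box 0.86 [403. 214.]
tissue_box 0.83 [202. 353.]
tissue_box 0.76 [290. 328.]
```

View pics/top3.png

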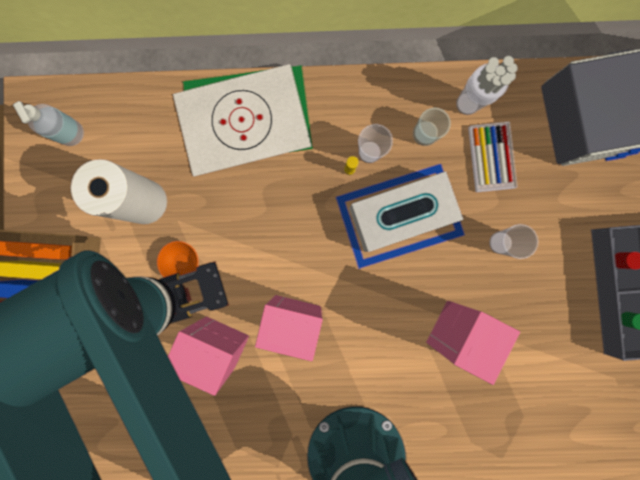

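The box lies inside the outline at px (405,213) with its opening up. The other things are where they were, and the arm is clear.

```bash
python3 -c "
from bench import *
print(close_job())"
```

```text
the job is handed in; nothing more can be done
None
```

The tissue box is lying on its back on the taped spot with the opening up, and I handed the job in at about 19 s of the 42 s allowed. I tipped it over with the shut fingers at 185 mm on the opening side. I then pushed it about 50 mm along the desk from its foot end, never lifting it.

**Box position:** in the last measurement the corners lie within ±115 mm along the outline (limit 135) and within 66 mm across it (limit 92). The closest edge is about 20 mm inside the tape's outer edge.

**Other things:** in the last top picture they all stand where they were at the start, including the pink boxes, and the arm is clear of everything. The network missed the glue stick in that last check, but the picture shows it unmoved.

**Checks that disagreed:**
- The 1 N contact stop never triggered on either push, so both were run by position alone. The pictures confirmed that each one worked.
- My first measurement of the lying box wrongly included a cup, so I redid it.
- The scene camera gave a poor fit of the tape, so I used the top camera.

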